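# Close the drying chamber's sloped port

### The job

Close the small drying chamber: pick up the square cover plate from the bench, turn it so that its three holes match the three studs of the chamber's sloped port, and slide it on until it lies flush on the port. Then swing the clamp by its knob, as far as it goes, so that its arm holds down the cover's edge, and let go. Leave the bottle and the beaker beside the cover where they stand.

Things in the scene. Friction and masses are not known exactly. Their poses are not given: they have to be found in the camera images.
- cover: Loose square port cover, aluminium, 116x116x10 mm, 0.25 to 0.45 kg, flat on the bench. Origin: centre of its underside; z up. Black grip bar in the middle on top. Three through holes, 14 mm wide: a lone one at x +45, y 0, a pair at x -37, y +26 and -26 mm; it fits the studs one way round only. Fully fitted, its origin and axes coincide with the port's.
- cover_bar (a point): Top centre of the cover's grip bar, 52 mm above the cover's underside on its z axis. The bar is upright, 44 mm along the cover's x and 24 mm along its y (hold it across these 24 mm), with parallel flat sides, and rises 42 mm from the plate's top; a low collar 52x32 mm round its foot ends 13 mm above the underside.
- lone_hole (a point): Centre of the cover's lone hole, at its underside: x +45, y 0, z 0 mm in the cover's frame.
- port: Port on the 30 degree slope of the fixed white wedge-shaped chamber (165 deep, 190 wide, 127 mm high, low side to the robot). Origin: centre of the square steel seat (116x116 mm, dark 52 mm opening), 97 mm above the bench, on which the cover's underside must lie. z: square to the seat along the studs, up and towards the robot; x: up the slope, away from the robot; y: level, left.
- lone_stud (a point): Foot of the port's lone upper stud, in the seat's plane: x +45, y 0 mm in the port's frame. The other two studs stand at x -37, y +26 and -26 mm. All are fixed steel, square to the seat, 10 mm thick, 24 mm long, the last 9 mm tapered to 4.4 mm.
- clamp (a joint): Angle of the steel swing clamp at the seat's right edge; axis parallel to the studs, grows anticlockwise seen from above the port. 0: arm turned outward; 0.63: arm straight up the slope (port +x); 2.2: its stop, arm along port +y, overlapping the cover's edge by about 32 mm. Light friction, about 2 N at the knob; stays where left.
- clamp_knob (a point): Top centre of the clamp's black round upright knob, 18 mm in diameter, parallel to the studs, 36 mm from the pivot axis; it spins freely on its pin, so it can be held while the arm swings. Its top is 56 mm above the seat's plane; it stands on the arm, whose top face is 21 mm above that plane.
- clamp_pivot (a point): Point on the clamp's turning axis at the underside of its arm: x 0, y -80, z +13 mm in the port's frame; it does not move. The arm is 18 mm wide, 8 mm thick and reaches 54 mm from the axis; it runs 3 mm above the top of a fully seated cover, so it passes only if the cover is home.
- bottle: Bystander: loose media bottle with a red cap, 55 mm wide and 103 mm high, standing behind the cover. Origin: centre of its underside.
- beaker: Bystander: loose, clear, empty beaker, 57 mm wide and 68 mm high, standing between the cover and the robot. Origin: centre of its underside.
There are look-alikes about, which are no part of the job. Of the things that look like the cover, the largest one is meant.

How it is judged:
By the outcome, as a careful person would: the job done as asked, in the order asked, and still so for the second after the job is handed in, with the robot touching nothing.
It also fails if it takes over 64 s, if anything falls off the work surface, if the arm or the gripper's body presses on something with over 40 N, if the wrist force passes 120 N, or if a joint passes its speed limit or range.

### The arm

A 6-joint arm with a two-finger parallel gripper is mounted at the origin on a cart in front of the work surface, level with it; the furniture and walls round the work are solid. World frame = base frame: x ahead of the robot, y to its left, z up, the work surface at z = 0. Lengths are in m, angles in rad, forces in N, time in s.
With the tool pointing down it reaches from about 0.3 to 0.875 m from the base axis. Payload 6.4 kg.
Tool frame: the origin (TCP) lies between the finger pads; the fingertips stand 8 mm ahead of it and the grasp point (between the pads) lies 11 mm behind it (ctrl.finger_overhang is the distance from the TCP to the fingertips, in m); z points along the fingers, y is the line along which they close (so a half turn about z gives the same grasp; the last joint's range is limited). The gripper opens to 85 mm and grips with 20 to 120 N. Pads are 22 mm wide; open, the fingers measure 114 mm over their backs; the gripper's body (76 mm by 85 mm) begins 54 mm behind the grasp point. The pads swing forward as they close: fully open they stand 13 mm farther back than shut.
Start: joints at [0.985, 0.181, 1.607, -0, 1.354, -0.206], TCP at [0.213, 0.534, 0.239] pointing down, gripper open.
Joint ranges: [-2.99, 2.99], [-0.89, 2.07], [0.3, 2.58], [-1.14, 4.28], [0, 2.63], [-3.12, 3.12]. Speed limits (rad/s): [2.57, 2.57, 3.01, 3.14, 3.14, 3.14].

### API

Orientations are given as a unit quaternion [w, x, y, z].
In Python, from bench import ctrl, camera gives the robot as it stands.
- The arm moves only by the shell command python3 -m pendant 'ROWS' [OPENING]. ROWS is JSON, a list of rows, each a list of 6 numbers: the shift along the world's x, y, z normalised to -1 to 1, where 1 is 200 mm, then the turn, a rotation vector about the world's x, y, z normalised to -1 to 1, where 1 is pi/2 rad. In form: [[dx, dy, dz, rx, ry, rz], ...]. A call has exactly 10 rows; each row shifts and turns the commanded pose from where the row before left it; what a row does not reach is not made up. A row lasts 1/8 s, in which the tool goes at most 62.5 mm and 10.7 degrees, less where a joint would pass 70% of its speed; a pose out of reach is approached as far as the arm can. A call with a number of a shift or a turn outside -1 to 1 is refused whole. A call with a gripper value outside its range is refused whole. OPENING is the opening, from -1 (shut) to 1 (fully open), set as the call begins (- or left out, the last holds). The fingers move at their own pace and stop on an object; the grip force is fixed at half the most. Time passes only in rows, so rows that do not move let the fingers close, or fill a call up. It gives the time, the measured TCP pose, the force, the opening and the grip force at its end, in the units of the state.
- ctrl.get_obs(): the state, without advancing time (a new reading comes with each control period).
- camera(name): name is "scene" or "top"; returns a dict with "color" (400x640x3 uint8, blue, green, red), "fx", "fy", "cx", "cy" (pixels), "xyz" and "rotation" of the camera in the world. Camera axes: x right, y down, z forward; pixel columns grow to the right and rows downward; lengths in m; the calibration is good to about 2 mm. A picture is of the moment at which its call begins. There is no depth.
- ctrl.hand_in(): hands the job in; it is judged then, once.
The state is a dict: "time_s": time; "q": joint angles; "dq": joint speeds; "joint_efforts": joint torques, N m; "eef_pos": TCP position; "eef_rot": TCP orientation; "wrist_force": force on the tool from outside, world axes, zero at the start; "torque": the same for the moment, N m; "opening": opening from 0.0 (shut) to 1.0 (fully open); "grasp_force": force on a finger pad.
Only numpy, scipy, OpenCV 4.12 (cv2) and the standard library are available. Lean on these libraries where they do the work, as an engineer would, in place of code of your own. Each camera call takes 0.05 s, during which the arm holds its last target. There are 200 camera calls.

## Working session

There is one attempt and no reset: what is moved stays moved. The work goes in short steps, Python scripts to look and compute and a shell command to move; the robot and the scene stay as the last step left them, time stands still between calls to the robot, and variables do not carry over. Pictures are saved under pics/ and viewed, at most 10 in all, crops included, and the job is handed in when it is done.

```bash
mkdir -p pics; ls
python3 - <<'E'
from bench import ctrl,camera
import cv2
o=ctrl.get_obs();print(o)
for n in("scene","top"):
    c=camera(n);cv2.imwrite(f"pics/{n}0.png",c["color"]);print(n,c["fx"],c["fy"],c["cx"],c["cy"],c["xyz"],c["rotation"])
E
```

```text
pics
{'time_s': 0.0, 'q': array([ 9.84679229e-01,  1.81550083e-01,  1.60804797e+00, -3.91129290e-06,
        1.35381628e+00, -2.06287415e-01]), 'dq': array([ 5.72858752e-04,  3.22883767e-06,  8.19297669e-04,  2.17899911e-03,
        1.78845313e-03, -2.44695490e-04]), 'joint_efforts': array([ 7.27632250e-04, -4.44862318e+01, -3.51340663e+01, -2.43141112e-04,
        9.19444661e-03, -3.24858945e-05]), 'eef_pos': array([0.21284746, 0.53354674, 0.23835976]), 'eef_rot': array([-3.49746524e-04,  1.88774774e-01,  9.82019987e-01, -8.41014289e-04]), 'wrist_force': array([-0.10105631,  0.06827659, -0.23834262]), 'torque': array([-0.03894056,  0.02067046,  0.05641865]), 'grasp_force': 0.0, 'opening': 1.001353695637418}
scene 432.0659451963269 432.0659451963269 320.5085897866527 199.80268676700175 [-0.01900109 -0.84422     0.61876492] [-0.42952871  0.81466033 -0.35036793  0.17051672]
top 393.188478003922 393.188478003922 318.2260692709918 201.34645097419894 [ 0.48715881 -0.3283367   0.95370597] [-0.02221837  0.71007961 -0.70364232  0.01344537]
```

View pics/scene0.png

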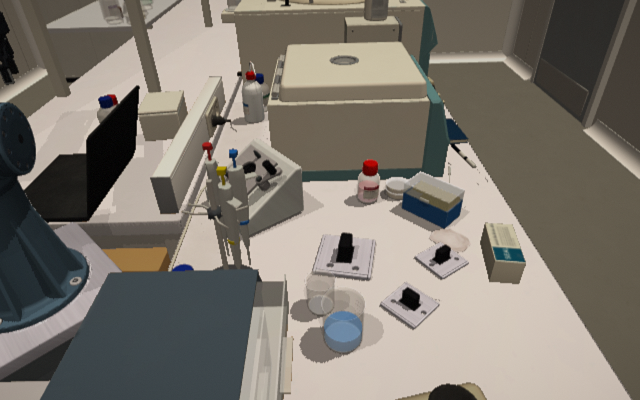

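View pics/top0.png

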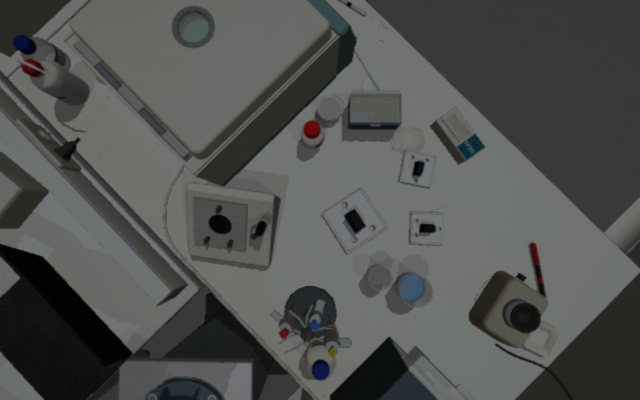

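The scene view shows the large cover at about (345,255), the beaker at (320,295), the bottle at (369,182) and the chamber at (262,185). In the top view, the cover is at (354,220), the port at (220,224), the clamp knob at (260,228), the bottle at (312,133) and the beaker at (377,275).

```bash
cat > h.py <<'E'
import numpy as np,cv2
from bench import ctrl,camera
from scipy.spatial.transform import Rotation as R
def rot(q): return R.from_quat([q[1],q[2],q[3],q[0]])
def ray(c,u,v):
    d=rot(c["rotation"]).apply([(u-c["cx"])/c["fx"],(v-c["cy"])/c["fy"],1]);return np.array(c["xyz"]),d/np.linalg.norm(d)
def onz(c,u,v,z):
    p,d=ray(c,u,v);return p+d*(z-p[2])/d[2]
def proj(c,P):
    x=rot(c["rotation"]).inv().apply(np.atleast_2d(P)-c["xyz"]);return np.c_[c["fx"]*x[:,0]/x[:,2]+c["cx"],c["fy"]*x[:,1]/x[:,2]+c["cy"]]
def tri(c1,a,c2,b):
    p,d=ray(c1,*a);q,e=ray(c2,*b);s=np.linalg.lstsq(np.c_[d,-e],q-p,rcond=None)[0]
    A,B=p+d*s[0],q+e*s[1];return (A+B)/2,np.linalg.norm(A-B)
def crop(img,x,y,w,h,k): return cv2.resize(img[y:y+h,x:x+w],None,fx=k,fy=k,interpolation=cv2.INTER_CUBIC)
E
python3 - <<'E'
from h import *
c=camera("top");s=camera("scene")
a=np.hstack([crop(c["color"],180,175,100,100,4),crop(c["color"],310,175,100,100,4)])
b=np.hstack([crop(s["color"],225,130,80,50,5),crop(s["color"],305,225,80,50,5)])
a=np.clip(a.astype(float)*1.5,0,255).astype(np.uint8)
cv2.imwrite("pics/crop1.png",np.vstack([a[:350],b]))
for n,u,v,z in(("cover",354,220,.02),("port",220,224,.097),("bottle",312,130,.1),("beaker",377,275,.03)):print(n,onz(c,u,v,z))
print(proj(c,[.213,.534,.24]))
E
```

```text
cover [ 0.49073576 -0.40171565  0.02      ]
port [ 0.47898328 -0.10361908  0.097     ]
bottle [ 0.68686976 -0.302397    0.1       ]
beaker [ 0.36340195 -0.45499118  0.03      ]
[[-155.99988068  368.76605043]]
```

View pics/crop1.png

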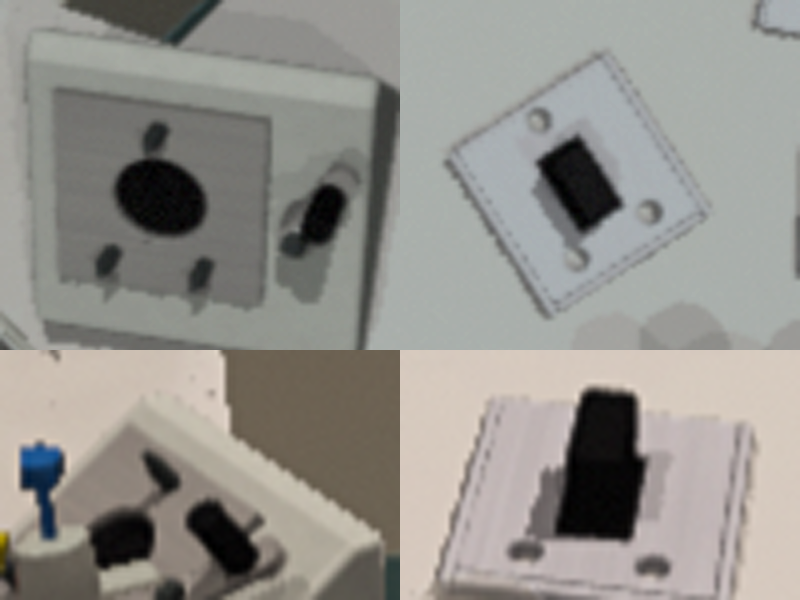

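The crops show the seat corners, the stud feet and the knob leaning down and left from its base. The cover's lone hole is at the upper left, crop pixel (540,121). Next I'll compute positions.

```bash
cat > m.py <<'E'
from h import *
c=camera("top");s=camera("scene")
T=lambda x,y:(180+x/4-.375,175+y/4-.375); C=lambda x,y:(310+(x-400)/4-.375,175+y/4-.375)
S=lambda x,y:(225+x/5-.4,130+(y-350)/5-.4); SC=lambda x,y:(305+(x-400)/5-.4,225+(y-350)/5-.4)
f=lambda a:np.round(np.array(a)*1000,1)
co=np.array([onz(c,*C(*p),.01) for p in((605,52),(712,212),(552,317),(447,155))])
print("cover corners",f(co),"ctr",f(co.mean(0)),"sides",f(np.linalg.norm(co-np.roll(co,1,0),axis=1)))
ho=np.array([onz(c,*C(*p),.008) for p in((540,121),(650,211),(575,259))]);print("holes",f(ho))
d=ho[0]-(ho[1]+ho[2])/2;print("yaw holes",np.arctan2(d[1],d[0]),f(np.linalg.norm(d)), "ctr",f(ho[0]*37/82+(ho[1]+ho[2])/2*45/82))
e=(co[0]+co[3]-co[1]-co[2]);print("yaw corners",np.arctan2(e[1],e[0]))
bt=np.array([onz(c,*C(*p),.052) for p in((575,133),(623,207),(585,233),(538,162))]);print("bar top",f(bt.mean(0)),f(bt))
up=[onz(c,*T(*p),.126) for p in((52,87),(271,118))];lo=[onz(c,*T(*p),.068) for p in((265,307),(57,281))]
po=np.array(up+lo);print("seat",f(po),"ctr",f(po.mean(0)),"sides",f(np.linalg.norm(po-np.roll(po,1,0),axis=1)))
e=po[0]-po[1];print("port yaw y-edge",np.arctan2(-e[0],e[1]),'lower',np.arctan2(-(po[3]-po[2])[0],(po[3]-po[2])[1]))
st=np.array([onz(c,*T(*p),z) for p,z in(((160,128),.097+.0225),((117,249),.097-.0185),((209,260),.097-.0185))]);print("studfeet",f(st))
d=st[0]-(st[1]+st[2])/2;print("yaw studs",np.arctan2(d[1],d[0]),np.linalg.norm(d[:2])/np.cos(np.pi/6))
ctr=st[0]*37/82+(st[1]+st[2])/2*45/82;print("ctr studs",f(ctr))
print("open ctr",f(onz(c,*T(160,196),.097)))
print("rack red",tri(c,(284,333),s,(207,146)),"blue",tri(c,(314,325),s,(233,153)))
print("bottle",tri(c,(312,129),s,(370,166)))
print("oven corner",tri(c,(193,158),s,(281,98)),"panel", tri(c,(180,290),s,(157,205)))
E
python3 m.py
```

```text
cover corners [[ 568.7 -418.6   10. ]
 [ 473.3 -482.9   10. ]
 [ 409.9 -387.7   10. ]
 [ 505.9 -324.2   10. ]] ctr [ 489.5 -403.4   10. ] sides [113.4 115.  114.4 115.1]
holes [[ 526.9 -380.     8. ]
 [ 473.5 -446.1    8. ]
 [ 444.4 -401.4    8. ]]
yaw holes 0.5727472251902144 80.8 ctr [ 489.6 -404.     8. ]
yaw corners 0.5885004588655082
bar top [ 489.4 -400.8   52. ] [[ 518.4 -397.6   52. ]
 [ 476.3 -425.2   52. ]
 [ 461.3 -403.6   52. ]
 [ 501.6 -376.6   52. ]]
seat [[ 537.1  -51.8  126. ]
 [ 521.7 -168.3  126. ]
 [ 417.9 -155.7   68. ]
 [ 431.2  -38.    68. ]] ctr [ 477.  -103.4   97. ] sides [121.5 117.5 119.6 118.4]
port yaw y-edge -0.13135658645383316 lower -0.11297363645913529
studfeet [[ 516.1 -107.9  119.5]
 [ 450.   -74.6   78.5]
 [ 444.4 -126.    78.5]]
yaw studs -0.11000404708366757 0.08011260802882174
ctr studs [ 478.3 -103.7   97. ]
open ctr [ 479.8 -102.8   97. ]
rack red (array([ 0.29998253, -0.26461208,  0.28866602]), np.float64(0.0010485985925148063)) blue (array([ 0.31431847, -0.31497643,  0.28828825]), np.float64(0.0005287944110201925))
bottle (array([ 0.690507  , -0.30224849,  0.09420199]), np.float64(0.00013770577992422873))
oven corner (array([ 0.60492307, -0.08995732,  0.2341305 ]), np.float64(0.008971782773873433)) panel (array([0.31023388, 0.01485564, 0.02672074]), np.float64(0.02989517031620443))
```

```bash
python3 -m pendant '[[0,0,0.3,0,0,0],[0,0,0.3,0,0,0],[0.148,-0.27,0,0,0,-0.1],[0.148,-0.27,0,0,0,-0.1],[0.148,-0.27,0,0,0,-0.1],[0.148,-0.27,0,0,0,-0.1],[0.148,-0.27,0,0,0,-0.1],[0.148,-0.27,0,0,0,-0.1],[0.148,-0.27,0,0,0,-0.1],[0.148,-0.27,0,0,0,-0.1]]' 1
python3 -m pendant '[[0.02,-0.25,0,0,0,-0.059],[0.02,-0.25,0,0,0,-0.059],[0.02,-0.25,0,0,0,-0.059],[0.02,-0.25,0,0,0,-0.059],[0.02,-0.25,0,0,0,-0.059],[0.02,-0.25,0,0,0,-0.059],[0.02,-0.25,0,0,0,-0.059],[0.02,-0.25,0,0,0,-0.059],[0.02,-0.25,0,0,0,-0.059],[0.02,-0.25,0,0,0,-0.059]]'
python3 - <<'E'
from h import *
o=ctrl.get_obs();print(o["q"]);m=rot(o["eef_rot"]).as_matrix();print(m, "yaw err",.58-np.arctan2(m[1,0],m[0,0]), "d units",(np.array([.4895,-.403,.027])-o["eef_pos"])/.2)
cv2.imwrite("pics/s1.png",camera("scene")["color"])
E
```

```text
time_s: 1.55
eef_pos: [0.4506, 0.1001, 0.3596]
eef_rot: [0.0, 0.732, 0.682, 0.0]
wrist_force: [0.9, 0.5, 0.3]
opening: 1.002
grasp_force: 0.0
time_s: 2.8
eef_pos: [0.4899, -0.3996, 0.3592]
eef_rot: [-0.0, 0.959, 0.284, 0.0]
wrist_force: [0.4, 0.3, 1.2]
opening: 1.0
grasp_force: 0.0
[-8.71782433e-01  2.39989020e-01  1.29877138e+00  1.63175576e-04
  1.60287852e+00  1.23853483e-01]
[[ 8.39102202e-01  5.43973791e-01  9.50708259e-05]
 [ 5.43973777e-01 -8.39102205e-01  1.40360901e-04]
 [ 1.56126791e-04 -6.60611046e-05 -9.99999986e-01]] yaw err 0.004834364329407315 d units [-0.0018891  -0.01690939 -1.66082491]
```

View pics/s1.png

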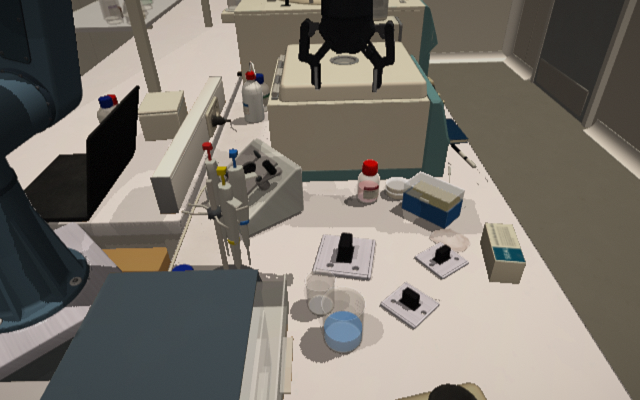

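The gripper hovers over the cover at height 0.36, and the forearm is well clear of the rack. Now I'll lower it.

```bash
python3 -m pendant '[[-0.002,-0.017,-0.28,0,0,0.003],[0,0,-0.28,0,0,0],[0,0,-0.28,0,0,0],[0,0,-0.28,0,0,0],[0,0,-0.24,0,0,0],[0,0,-0.12,0,0,0],[0,0,-0.08,0,0,0],[0,0,-0.06,0,0,0],[0,0,-0.04,0,0,0],[0,0,0,0,0,0]]'
python3 -m pendant '[[0,0,0,0,0,0],[0,0,0,0,0,0],[0,0,0,0,0,0],[0,0,0,0,0,0],[0,0,0,0,0,0],[0,0,0,0,0,0],[0,0,0,0,0,0],[0,0,0,0,0,0],[0,0,0,0,0,0],[0,0,0,0,0,0]]' -1
```

```text
time_s: 4.1
eef_pos: [0.4896, -0.4014, 0.0273]
eef_rot: [0.0, 0.958, 0.287, 0.0]
wrist_force: [0.3, 0.4, 0.0]
opening: 1.0
grasp_force: 0.0
time_s: 5.35
eef_pos: [0.49, -0.4018, 0.0279]
eef_rot: [0.001, 0.958, 0.287, 0.0]
wrist_force: [0.6, -0.6, 5.1]
opening: 0.27
grasp_force: 60.8
```

```bash
cat > g.py <<'E'
from h import *
P0=np.array([.4780,-.1036,.097]);PSI=-.118
PR=R.from_euler("z",PSI)*R.from_euler("y",-30,degrees=True)   # port axes
TR=PR*R.from_euler("x",180,degrees=True)                       # tool on port
def go(p,frm=None):   # p: TCP in port frame (m)
    o=ctrl.get_obs();t=P0+PR.apply(p);w=(TR*rot(o["eef_rot"]).inv()).as_rotvec()
    print("target",t.round(4),"d units",((t-o["eef_pos"])/.2).round(4),"rot units",(w/(np.pi/2)).round(4),
      "now in port mm",(PR.inv().apply(o["eef_pos"]-P0)*1000).round(1))
    print("tool force in port",PR.inv().apply(o["wrist_force"]).round(1))
E
python3 - <<'E'
from g import *
print(PR.as_matrix().round(3));go([0,0,.127])
E
```

```text
[[ 0.86   0.118 -0.497]
 [-0.102  0.993  0.059]
 [ 0.5    0.     0.866]]
target [ 0.4149 -0.0961  0.207 ] d units [-0.3752  1.5285  0.8954] rot units [ 0.0792 -0.3307 -0.4357] now in port mm [   6.2 -294.7  -83.3]
tool force in port [ 3.1 -0.6  4.1]
```

```bash
python3 -m pendant '[[0,0,0.1,0,0,0],[0,0,0.26,0,0,0],[0,0,0.3,0,0,0],[0,0,0.3,0,0,0],[0,0,0.3,0,0,0],[0,0.218,0,0.0113,-0.0472,-0.0622],[0,0.218,0,0.0113,-0.0472,-0.0622],[0,0.218,0,0.0113,-0.0472,-0.0622],[-0.094,0.218,0,0.0113,-0.0472,-0.0622],[-0.094,0.218,0,0.0113,-0.0472,-0.0622]]'
python3 -m pendant '[[-0.094,0.218,0,0.0113,-0.0472,-0.0622],[-0.094,0.218,0,0.0113,-0.0472,-0.0622],[0,0,-0.12,0,0,0],[0,0,-0.12,0,0,0],[0,0,-0.12,0,0,0],[0,0,0,0,0,0],[0,0,0,0,0,0],[0,0,0,0,0,0],[0,0,0,0,0,0],[0,0,0,0,0,0]]'
python3 - <<'E'
from g import *
go([0,0,.127]);s=camera("scene")["color"];t=camera("top")["color"];np.savez("f2.npz",s=s,t=t)
t=np.clip(t.astype(float)*1.5,0,255).astype(np.uint8)
cv2.imwrite("pics/p2.png",np.vstack([np.hstack([crop(s,190,90,130,100,3),crop(t,170,165,130,100,3)])]))
E
```

```text
time_s: 6.6
eef_pos: [0.4506, -0.1812, 0.2786]
eef_rot: [0.01, 0.981, 0.042, 0.188]
wrist_force: [-0.7, 0.3, -3.0]
opening: 0.275
grasp_force: 60.6
time_s: 7.85
eef_pos: [0.4145, -0.0963, 0.2077]
eef_rot: [0.015, 0.964, -0.056, 0.258]
wrist_force: [-0.1, -0.5, -4.0]
opening: 0.272
grasp_force: 60.6
target [ 0.4149 -0.0961  0.207 ] d units [ 0.0022  0.0007 -0.0034] rot units [-0.0004 -0.     -0.0008] now in port mm [ -0.   -0.2 127.8]
tool force in port [-2.  -0.5 -3.5]
```

View pics/p2.png

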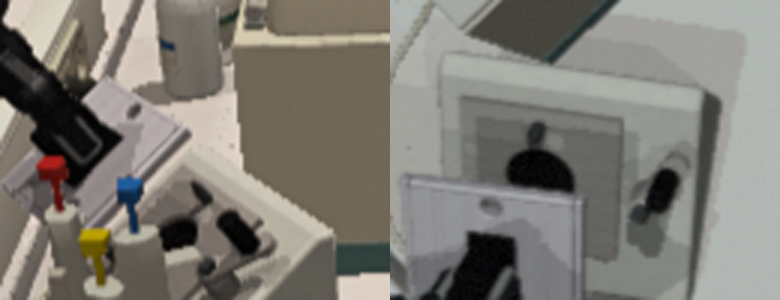

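The cover is held square over the port, with its upper corners at crop (403,175) and (583,197) and the lone hole at (491,206). I'll compare these with the prediction.

Run:
```python
from g import *
c=camera("top");s=camera("scene")
T=lambda x,y:np.array((170+(x-390)/3-.333,165+y/3-.333)); S=lambda x,y:np.array((190+x/3-.333,90+y/3-.333))
def pr(c,p): return proj(c,P0+PR.apply(np.array(p)/1000))[0]
for n,cam,p,o in(("cvTL",c,(58,58,110.5),T(403,175)),("cvTR",c,(58,-58,110.5),T(583,197)),("hole",c,(45,0,110.5),T(491,206)),
 ("S hole",s,(45,0,110.5),S(135,110)),("S corner TR",s,(58,-58,110.5),S(189,130)),("S corner TL",s,(58,58,110.5),S(107,79)),
 ("seat TL",c,(58,58,0),T(461,96)),("seat TR",c,(58,-58,0),T(624,120)),("seatBR",c,(-58,-58,0),T(619,261)),
 ("S lone tip",s,(45,0,24),S(193,182)),("lone foot",s,(45,0,0),S(208,204)),("top lone tip",c,(45,0,24),T(535,144)),("top lone foot",c,(45,0,0),T(541,124))):
    print(n,pr(cam,p).round(1),o.round(1),"obs-pred",(o-pr(cam,p)).round(1))
```

```text
cvTL [171.5 223.7] [174. 223.] obs-pred [ 2.5 -0.7]
cvTR [232.8 231.6] [234.  230.3] obs-pred [ 1.2 -1.3]
hole [202.3 233.6] [203.3 233.3] obs-pred [ 1.  -0.2]
S hole [233.9 126.5] [234.7 126.3] obs-pred [ 0.8 -0.1]
S corner TR [252.1 131. ] [252.7 133. ] obs-pred [0.6 2. ]
S corner TL [225.1 114.1] [225.3 116. ] obs-pred [0.3 1.9]
seat TL [192.7 197.5] [193.3 196.7] obs-pred [ 0.7 -0.8]
seat TR [246.8 204.4] [247.7 204.7] obs-pred [0.9 0.2]
seatBR [245.7 249.8] [246.  251.7] obs-pred [0.3 1.8]
S lone tip [254.7 150.6] [254.  150.3] obs-pred [-0.7 -0.2]
lone foot [260.  156.7] [259.  157.7] obs-pred [-1.   0.9]
top lone tip [216.3 211.7] [218.  212.7] obs-pred [1.7 1. ]
top lone foot [219.8 206.4] [220. 206.] obs-pred [ 0.2 -0.4]
```

```bash
python3 -m pendant '[[0.03,-0.0036,-0.052,0,0,0],[0.03,-0.0036,-0.052,0,0,0],[0.03,-0.0036,-0.052,0,0,0],[0.03,-0.0036,-0.052,0,0,0],[0.03,-0.0036,-0.052,0,0,0],[0.024,-0.0026,-0.043,0,0,0],[0,0,0,0,0,0],[0,0,0,0,0,0],[0,0,0,0,0,0],[0,0,0,0,0,0]]'
python3 - <<'E'
from g import *
go([0,0,.0273]);s=camera("scene")["color"];t=camera("top")["color"]
t=np.clip(t.astype(float)*1.5,0,255).astype(np.uint8)
cv2.imwrite("pics/p3.png",np.hstack([crop(s,205,110,100,100,4),crop(t,170,165,100,100,4)]))
E
```

```text
time_s: 9.3
eef_pos: [0.4493, -0.1004, 0.1471]
eef_rot: [0.015, 0.964, -0.057, 0.258]
wrist_force: [-0.5, -0.4, -3.8]
opening: 0.271
grasp_force: 60.7
target [ 0.4644 -0.102   0.1206] d units [ 0.0757 -0.0078 -0.1324] rot units [-0.0003  0.0002 -0.0007] now in port mm [ 0.1 -0.2 57.8]
tool force in port [-2.3 -0.5 -3.1]
```

View pics/p3.png

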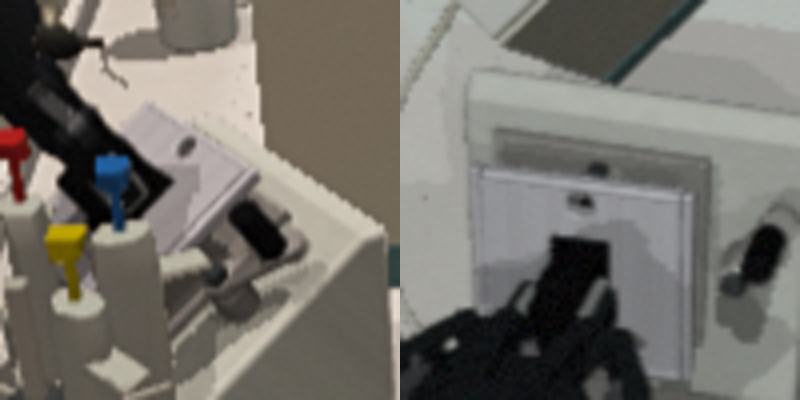

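Run:
```python
from g import *
c=camera("top");s=camera("scene")
def pr(c,p): return proj(c,P0+PR.apply(np.array(p)/1000))[0]
print("pred cover->seat",[((pr(c,(58,y,0))-pr(c,(58,y,40.5)))*4).round(1) for y in(58,-58)])
print("px per mm x,y (4x)",((pr(c,(59,0,0))-pr(c,(58,0,0)))*4).round(2),((pr(c,(58,1,0))-pr(c,(58,0,0)))*4).round(2))
print("hole at top face pred",((pr(c,(45,0,40.5))-[170,165])*4+[400,0]).round(1),"tip pred",((pr(c,(45,0,24))-[170,165])*4+[400,0]).round(1))
print("S hole",((pr(s,(45,0,40.5))-[205,110])*4).round(1))
```

```text
pred cover->seat [array([ 28.6, -35.4]), array([ 18.9, -36.8])]
px per mm x,y (4x) [-0.02 -1.67] [-1.87 -0.24]
hole at top face pred [575.5 202.2] tip pred [585.3 186.8]
S hole [183.7 144.9]
```

```bash
python3 -m pendant '[[0.010,-0.0007,-0.010,0,0,0],[0.0066,-0.0007,-0.0115,0,0,0],[0.0066,-0.0007,-0.0115,0,0,0],[0.0066,-0.0007,-0.0115,0,0,0],[0.0066,-0.0007,-0.0115,0,0,0],[0.0066,-0.0007,-0.0115,0,0,0],[0.0066,-0.0007,-0.0115,0,0,0],[0.0066,-0.0007,-0.0115,0,0,0],[0,0,0,0,0,0],[0,0,0,0,0,0]]'
python3 -c "
from g import *
go([0,0,.0273])"
```

```text
time_s: 10.75
eef_pos: [0.4601, -0.1009, 0.1282]
eef_rot: [0.014, 0.964, -0.057, 0.258]
wrist_force: [1.2, 5.4, -5.9]
opening: 0.267
grasp_force: 60.4
target [ 0.4644 -0.102   0.1206] d units [ 0.0216 -0.0053 -0.0376] rot units [-0.0013 -0.0007 -0.0008] now in port mm [-0.1  0.5 36. ]
tool force in port [-2.5  5.5 -5.3]
```

```bash
python3 -m pendant '[[0.0009,0.005,0,0,0,0],[0,0.004,0,0,0,0],[0,0,0,0,0,0],[0.004,-0.0004,-0.0069,0,0,0],[0.004,-0.0004,-0.0069,0,0,0],[0.004,-0.0004,-0.0069,0,0,0],[0.004,-0.0004,-0.0069,0,0,0],[0.004,-0.0004,-0.0069,0,0,0],[0,0,0,0,0,0],[0,0,0,0,0,0]]'
python3 -c "
from g import *
go([0,0,.0273])"
```

```text
time_s: 12.0
eef_pos: [0.4645, -0.0998, 0.1219]
eef_rot: [0.015, 0.964, -0.056, 0.258]
wrist_force: [-8.2, 4.0, 5.6]
opening: 0.272
grasp_force: 62.7
target [ 0.4644 -0.102   0.1206] d units [-0.0004 -0.011  -0.0062] rot units [-0.0006 -0.0003 -0.0012] now in port mm [ 0.5  2.2 28.5]
tool force in port [-4.7  3.   9.2]
```

```bash
python3 -m pendant '[[-0.002,0.004,-0.001,0,0,0],[0,0,0,0,0,0],[0.0025,-0.0003,-0.0043,0,0,0],[0.0025,-0.0003,-0.0043,0,0,0],[0,0,0,0,0,0],[0,0,0,0,0,0],[0,0,0,0,0,0],[0,0,0,0,0,0],[0,0,0,0,0,0],[0,0,0,0,0,0]]'
python3 - <<'E'
from g import *
go([0,0,.0273]);print(ctrl.get_obs()["torque"]);s=camera("scene")["color"];t=camera("top")["color"]
t=np.clip(t.astype(float)*1.5,0,255).astype(np.uint8)
cv2.imwrite("pics/p4.png",np.hstack([crop(s,205,110,100,100,4),crop(t,170,165,100,100,4)]))
E
```

```text
time_s: 13.25
eef_pos: [0.4649, -0.0994, 0.1216]
eef_rot: [0.015, 0.964, -0.055, 0.258]
wrist_force: [-52.8, 6.9, 51.9]
opening: 0.277
grasp_force: 71.3
target [ 0.4644 -0.102   0.1206] d units [-0.0021 -0.0128 -0.0046] rot units [ 0.0005 -0.0002 -0.0025] now in port mm [ 0.6  2.6 28. ]
tool force in port [-20.1   0.6  71.6]
[-0.2122262   3.25040059 -0.49846173]
```

View pics/p4.png

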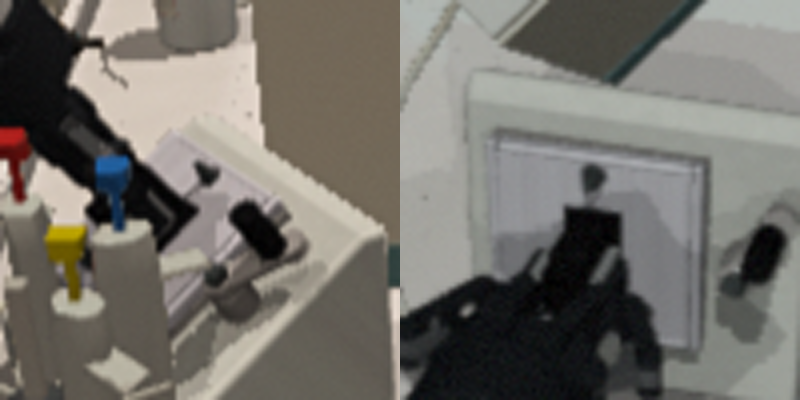

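The cover sits flush, with the lone stud poking through at top crop (594,180). I'll relax the push, release and retract along the port normal.

```bash
python3 -m pendant '[[-0.004,0.0004,0.007,0,0,0],[0,0,0,0,0,0],[0,0,0,0,0,0],[0,0,0,0,0,0],[0,0,0,0,0,0],[0,0,0,0,0,0],[0,0,0,0,0,0],[0,0,0,0,0,0],[0,0,0,0,0,0],[0,0,0,0,0,0]]'
python3 -m pendant '[[0,0,0,0,0,0],[0,0,0,0,0,0],[0,0,0,0,0,0],[0,0,0,0,0,0],[-0.025,0.003,0.0433,0,0,0],[-0.05,0.006,0.0866,0,0,0],[-0.058,0.007,0.1,0,0,0],[-0.058,0.007,0.1,0,0,0],[-0.058,0.007,0.1,0,0,0],[0,0,0,0,0,0]]' 0.2
python3 - <<'E'
from g import *
go([0,0,.127]);s=camera("scene")["color"];t=camera("top")["color"]
t=np.clip(t.astype(float)*1.5,0,255).astype(np.uint8)
cv2.imwrite("pics/p5.png",np.hstack([crop(s,205,110,100,100,4),crop(t,180,165,100,100,4)]))
E
```

```text
time_s: 14.6
eef_pos: [0.4645, -0.0992, 0.1215]
eef_rot: [0.015, 0.964, -0.056, 0.258]
wrist_force: [-10.8, 2.4, 10.9]
opening: 0.27
grasp_force: 63.6
time_s: 15.85
eef_pos: [0.4152, -0.0941, 0.2089]
eef_rot: [0.016, 0.964, -0.057, 0.26]
wrist_force: [-0.3, -0.5, -0.1]
opening: 0.601
grasp_force: 0.0
target [ 0.4149 -0.0961  0.207 ] d units [-0.0014 -0.0101 -0.0096] rot units [ 0.0012  0.0019 -0.0002] now in port mm [  1.    2.  128.7]
tool force in port [-0.2 -0.5  0.1]
```

View pics/p5.png

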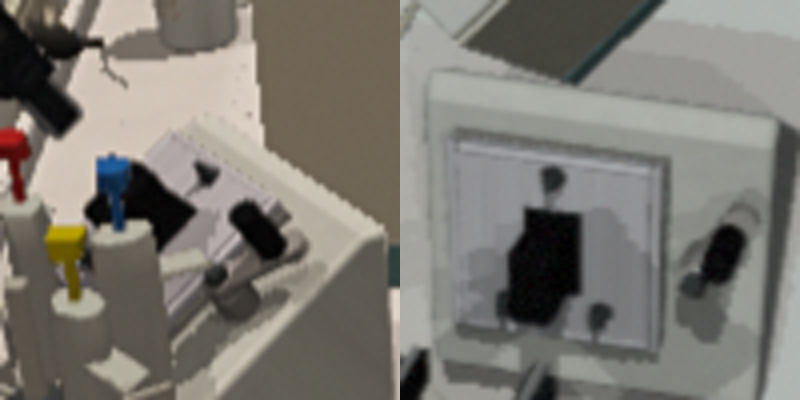

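The cover stays flush. The knob's top is near top-crop (718,270) and in the scene crop its top end is around (245,212). Now I'll fix the knob's angle.

```bash
sed -i 's/^P0=.*/P0=np.array([.4783,-.1014,.0975])/' g.py
python3 - <<'E'
from g import *
c=camera("top");s=camera("scene")
def pr(c,p): return proj(c,P0+PR.apply(np.array(p)/1000))[0]
for th in(0,.1,.2,.3):
    a=th-.63;k=lambda z:(36*np.cos(a),-80+36*np.sin(a),z)
    print(th,np.round(k(56),1),[((pr(c,k(z))-[180,165])*4+[400,0]).round(0) for z in(56,21)],[((pr(s,k(z))-[205,110])*4).round(0) for z in(56,21)])
print("pivot top",((pr(c,(0,-80,24))-[180,165])*4+[400,0]).round(0),((pr(s,(0,-80,24))-[205,110])*4).round(0))
# black mask of knob
g=c["color"].max(2);m=(g<35).astype(np.uint8);n,l,st,ce=cv2.connectedComponentsWithStats(m)
for i in range(1,n):
    if st[i,4]>15 and 240<ce[i,0]<280 and 200<ce[i,1]<250: print("knob blob",(ce[i]-[180,165])*4+[400,0],(st[i,:4]-[180,165,0,0])*4+[400,0,0,0])
go([.029,-.101,.127])
E
```

```text
Traceback (most recent call last):
  File "g.py", line 3, in <module>
    PR=R.from_euler("z",PSI)*R.from_euler("y",-30,degrees=True)   # port axes
                        ^^^
NameError: name 'PSI' is not defined
```

```bash
sed -i 's/^P0=.*/&;PSI=-.118/' g.py
python3 - <<'E'
from g import *
c=camera("top");s=camera("scene")
def pr(c,p): return proj(c,P0+PR.apply(np.array(p)/1000))[0]
for th in(0,.1,.2,.3):
    a=th-.63;k=lambda z:(36*np.cos(a),-80+36*np.sin(a),z)
    print(th,np.round(k(56),1),[((pr(c,k(z))-[180,165])*4+[400,0]).round(0) for z in(56,21)],[((pr(s,k(z))-[205,110])*4).round(0) for z in(56,21)])
print("pivot top",((pr(c,(0,-80,24))-[180,165])*4+[400,0]).round(0),((pr(s,(0,-80,24))-[205,110])*4).round(0))
g=c["color"].max(2);m=(g<35).astype(np.uint8);n,l,st,ce=cv2.connectedComponentsWithStats(m)
for i in range(1,n):
    if st[i,4]>15 and 240<ce[i,0]<280 and 200<ce[i,1]<250: print("knob blob",(ce[i]-[180,165])*4+[400,0],(st[i,:4]-[180,165,0,0])*[4,4,4,4]+[400,0,0,0])
go([.029,-.101,.127])
E
```

```text
0 [  29.1 -101.2   56. ] [array([720., 269.]), array([734., 234.])] [array([246., 214.]), array([278., 251.])]
0.1 [ 31.1 -98.2  56. ] [array([714., 265.]), array([728., 230.])] [array([245., 209.]), array([278., 246.])]
0.2 [ 32.7 -95.   56. ] [array([708., 262.]), array([722., 227.])] [array([244., 204.]), array([276., 242.])]
0.3 [ 34.1 -91.7  56. ] [array([702., 259.]), array([716., 224.])] [array([243., 200.]), array([275., 238.])]
pivot top [691. 279.] [218. 271.]
knob blob [717.32258065 257.03225806] [688 224  56  72]
target [ 0.4283 -0.1972  0.222 ] d units [ 0.0693 -0.5213  0.0796] rot units [-0.0014 -0.0011 -0.0008] now in port mm [ -1.5   0.9 126.2]
tool force in port [-0.4 -0.5 -0.2]
```

```bash
python3 -m pendant '[[0.007,-0.052,0.008,-0.0497,0.0059,0.0866],[0.007,-0.052,0.008,-0.0497,0.0059,0.0866],[0.007,-0.052,0.008,-0.0497,0.0059,0.0866],[0.007,-0.052,0.008,-0.0497,0.0059,0.0866],[0.007,-0.052,0.008,-0.0497,0.0059,0.0866],[0.007,-0.052,0.008,-0.0497,0.0059,0.0866],[0.007,-0.052,0.008,-0.0497,0.0059,0.0866],[0.007,-0.052,0.008,-0.0497,0.0059,0.0866],[0.007,-0.052,0.008,-0.0497,0.0059,0.0866],[0.007,-0.052,0.008,-0.0497,0.0059,0.0866]]' -0.2
sed -i 's/^TR=.*/&\nTR=R.from_rotvec(PR.apply([0,0,np.pi\/2]))*TR/' g.py
python3 -c "
from g import *
go([.0298,-.1,.060]);go([.0298,-.1,.036]);print(ctrl.get_obs()['q'])"
```

```text
time_s: 17.3
eef_pos: [0.4286, -0.1972, 0.2218]
eef_rot: [0.193, 0.721, 0.644, 0.171]
wrist_force: [0.4, 0.7, 0.3]
opening: 0.401
grasp_force: 0.0
target [ 0.4624 -0.2002  0.1644] d units [ 0.1691 -0.015  -0.287 ] rot units [ 0.0011 -0.002  -0.0031] now in port mm [  29.1 -101.   126.7]
tool force in port [0.4 0.8 0.1]
target [ 0.4743 -0.2016  0.1436] d units [ 0.2286 -0.0221 -0.391 ] rot units [ 0.0011 -0.002  -0.0031] now in port mm [  29.1 -101.   126.7]
tool force in port [0.4 0.8 0.1]
[-0.94476067 -0.37947016  2.24008744  0.46245404  0.96381681 -1.03816629]
```

```bash
python3 -m pendant '[[0.042,-0.004,-0.072,0,0,0],[0.042,-0.004,-0.072,0,0,0],[0.042,-0.004,-0.072,0,0,0],[0.042,-0.004,-0.071,0,0,0],[0.02,-0.002,-0.035,0,0,0],[0.02,-0.002,-0.035,0,0,0],[0.02,-0.002,-0.034,0,0,0],[0,0,0,0,0,0],[0,0,0,0,0,0],[0,0,0,0,0,0]]'
python3 - <<'E'
from g import *
go([.0298,-.1,.036]);s=camera("scene")["color"];t=camera("top")["color"]
t=np.clip(t.astype(float)*1.5,0,255).astype(np.uint8)
cv2.imwrite("pics/p6.png",np.hstack([crop(s,205,110,100,100,4),crop(t,180,165,100,100,4)]))
E
```

```text
time_s: 18.55
eef_pos: [0.4743, -0.2018, 0.1454]
eef_rot: [0.194, 0.722, 0.642, 0.171]
wrist_force: [-0.5, 0.5, -0.2]
opening: 0.4
grasp_force: 0.0
target [ 0.4743 -0.2016  0.1436] d units [ 0.0001  0.0011 -0.0091] rot units [ 0.0012 -0.0004 -0.0001] now in port mm [  30.7 -100.2   37.6]
tool force in port [-0.6  0.4  0.1]
```

View pics/p6.png

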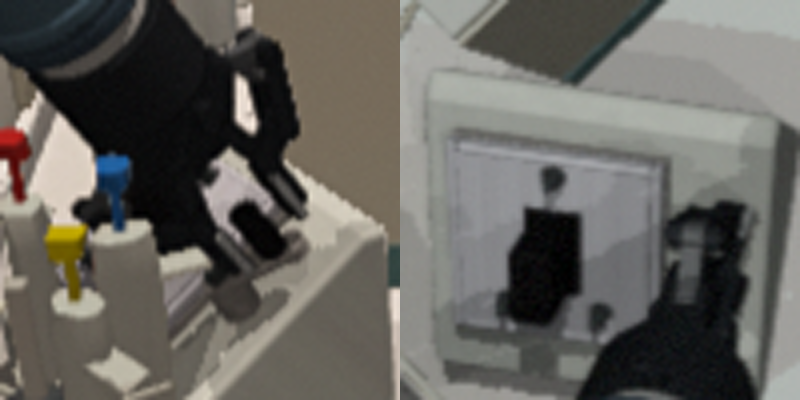

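The knob sits between the fingers (scene crop (258,228)), clear of the rack tips. Next I'll grip it.

```bash
python3 -m pendant '[[0,0,0,0,0,0],[0,0,0,0,0,0],[0,0,0,0,0,0],[0,0,0,0,0,0],[0,0,0,0,0,0],[0,0,0,0,0,0],[0,0,0,0,0,0],[0,0,0,0,0,0],[0,0,0,0,0,0],[0,0,0,0,0,0]]' -1
python3 - <<'E'
from g import *
go([.0298,-.1,.036])
k=lambda th:P0+PR.apply([.036*np.cos(th-.63),-.08+.036*np.sin(th-.63),.037])
t=np.linspace(0,2.25,16);p=np.array([k(x) for x in t]);print((np.diff(p,axis=0)/.2).round(4))
E
```

```text
time_s: 19.9
eef_pos: [0.4738, -0.2015, 0.1451]
eef_rot: [0.193, 0.722, 0.642, 0.171]
wrist_force: [-6.9, 1.0, 5.2]
opening: 0.19
grasp_force: 58.3
target [ 0.4743 -0.2016  0.1436] d units [ 0.0022 -0.0004 -0.0074] rot units [ 0.0008 -0.0012 -0.0005] now in port mm [  30.2 -100.    37.5]
tool force in port [-3.4  0.2  8. ]
[[ 0.0149  0.0213  0.0071]
 [ 0.0121  0.0235  0.0053]
 [ 0.0089  0.0252  0.0034]
 [ 0.0056  0.0264  0.0014]
 [ 0.0021  0.0269 -0.0006]
 [-0.0014  0.0268 -0.0026]
 [-0.0049  0.0261 -0.0046]
 [-0.0082  0.0249 -0.0064]
 [-0.0114  0.0231 -0.0081]
 [-0.0143  0.0207 -0.0096]
 [-0.0169  0.0179 -0.0109]
 [-0.0192  0.0147 -0.012 ]
 [-0.021   0.0112 -0.0128]
 [-0.0223  0.0074 -0.0133]
 [-0.0231  0.0034 -0.0135]]
```

```bash
python3 -m pendant '[[0.0105,0.015,0.005,0,0,0],[0.0121,0.0235,0.0053,0,0,0],[0.0089,0.0252,0.0034,0,0,0],[0.0056,0.0264,0.0014,0,0,0],[0.0021,0.0269,-0.0006,0,0,0],[-0.0014,0.0268,-0.0026,0,0,0],[-0.0049,0.0261,-0.0046,0,0,0],[-0.0082,0.0249,-0.0064,0,0,0],[0,0,0,0,0,0],[0,0,0,0,0,0]]'
python3 - <<'E'
from g import *
k=lambda th:np.array([.036*np.cos(th-.63),-.08+.036*np.sin(th-.63),.037])
go(k(1.2))
E
```

```text
time_s: 21.15
eef_pos: [0.4766, -0.1634, 0.1434]
eef_rot: [0.192, 0.722, 0.643, 0.169]
wrist_force: [-20.9, -6.7, 4.0]
opening: 0.188
grasp_force: 59.0
target [ 0.4789 -0.1625  0.1447] d units [0.0114 0.0045 0.0067] rot units [ 0.002  -0.0042 -0.0004] now in port mm [ 27.8 -61.7  36.9]
tool force in port [-15.3  -9.1  13.4]
```

Run:
```python
from g import *
k=lambda th:np.array([-.0015+.036*np.cos(th-.63),-.0825+.036*np.sin(th-.63),.037])
p=[np.array([.0300,-.0608,.037])]+[k(t) for t in np.linspace(1.25,2.3,9)]
print((PR.apply(np.diff(np.array(p),axis=0))/.2).round(4))
```

```text
[[-0.0099 -0.0028 -0.0055]
 [-0.0107  0.0197 -0.0075]
 [-0.0129  0.0178 -0.0086]
 [-0.0149  0.0156 -0.0096]
 [-0.0166  0.0132 -0.0104]
 [-0.018   0.0105 -0.011 ]
 [-0.0191  0.0077 -0.0115]
 [-0.0199  0.0047 -0.0117]
 [-0.0204  0.0016 -0.0118]]
```

```bash
python3 -m pendant '[[-0.0099,-0.0028,-0.0055,0,0,0],[-0.0107,0.0197,-0.0075,0,0,0],[-0.0129,0.0178,-0.0086,0,0,0],[-0.0149,0.0156,-0.0096,0,0,0],[-0.0166,0.0132,-0.0104,0,0,0],[-0.018,0.0105,-0.011,0,0,0],[-0.0191,0.0077,-0.0115,0,0,0],[-0.0199,0.0047,-0.0117,0,0,0],[-0.014,0.001,-0.008,0,0,0],[0,0,0,0,0,0]]'
python3 - <<'E'
from g import *
go([-.0015,-.0465,.037])
E
```

```text
time_s: 22.4
eef_pos: [0.4527, -0.146, 0.1292]
eef_rot: [0.195, 0.722, 0.641, 0.171]
wrist_force: [8.1, -2.4, -5.1]
opening: 0.186
grasp_force: 58.7
target [ 0.4532 -0.1452  0.1288] d units [ 0.0023  0.0038 -0.002 ] rot units [0.0016 0.0007 0.0008] now in port mm [ -1.6 -47.3  37.5]
tool force in port [ 4.7 -1.4 -8.6]
```

```bash
python3 -m pendant '[[-0.0065,0.0008,-0.0037,0,0,0],[-0.0065,0.0008,-0.0037,0,0,0],[0,0,0,0,0,0],[0,0,0,0,0,0],[0,0,0,0,0,0],[0,0,0,0,0,0],[0,0,0,0,0,0],[0,0,0,0,0,0],[0,0,0,0,0,0],[0,0,0,0,0,0]]'
python3 - <<'E'
from g import *
go([-.0015,-.0465,.037])
E
```

```text
time_s: 23.65
eef_pos: [0.4521, -0.1462, 0.1293]
eef_rot: [0.196, 0.722, 0.64, 0.173]
wrist_force: [25.8, -0.4, -10.3]
opening: 0.188
grasp_force: 59.1
target [ 0.4532 -0.1452  0.1288] d units [ 0.0055  0.0046 -0.0024] rot units [0.0018 0.0033 0.0014] now in port mm [ -2.1 -47.5  37.9]
tool force in port [ 17.    2.7 -21.7]
```

The clamp is at its stop. I'll relax, open and retract.

```bash
python3 -m pendant '[[0.006,-0.0007,0.002,0,0,0],[0,0,0,0,0,0],[0,0,0,0,0,0],[0,0,0,0,0,0],[0,0,0,0,0,0],[0,0,0,0,0,0],[0,0,0,0,0,0],[0,0,0,0,0,0],[0,0,0,0,0,0],[0,0,0,0,0,0]]' -0.2
python3 -m pendant '[[-0.02,0.0024,0.035,0,0,0],[-0.04,0.005,0.07,0,0,0],[-0.08,0.01,0.14,0,0,0],[-0.1,0.012,0.174,0,0,0],[-0.1,0.012,0.174,0,0,0],[-0.1,0.012,0.174,0,0,0],[-0.1,0.012,0.174,0,0,0],[0,0,0,0,0,0],[0,0,0,0,0,0],[0,0,0,0,0,0]]'
python3 - <<'E'
from g import *
s=camera("scene")["color"];t=camera("top")["color"]
t=np.clip(t.astype(float)*1.5,0,255).astype(np.uint8)
cv2.imwrite("pics/p7.png",np.vstack([np.hstack([crop(s,205,110,100,100,4),crop(t,180,165,100,100,4)]),np.hstack([cv2.resize(t,(400,250)),cv2.resize(s,(400,250))])[:200]]))
E
```

```text
time_s: 24.9
eef_pos: [0.4505, -0.145, 0.1273]
eef_rot: [0.193, 0.722, 0.642, 0.171]
wrist_force: [0.2, -0.3, -0.6]
opening: 0.402
grasp_force: 0.0
time_s: 26.15
eef_pos: [0.3424, -0.1314, 0.3141]
eef_rot: [0.192, 0.722, 0.642, 0.171]
wrist_force: [-0.5, 0.1, -0.2]
opening: 0.398
grasp_force: 0.0
```

View pics/p7.png

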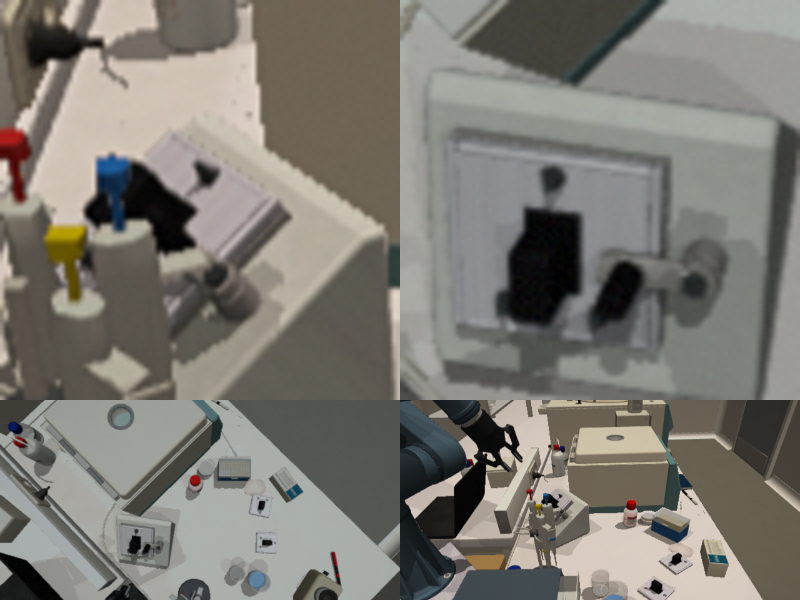

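The cover is flush and the clamp arm overlaps its right edge at the stop, with the arm tip at top crop (605,262). The bottle and beaker stand where they were and the gripper is clear.

```bash
python3 -c "
from bench import ctrl
print(ctrl.hand_in())"
```

```text
the job is handed in; nothing more can be done
None
```

The cover is seated flush on the port and the clamp is swung to its stop over the cover's edge. The robot has let go and is clear, the bottle and beaker stand where they were, and the job was handed in at about 26 s.

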